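# Slide a tall battery pack into its charging dock and throw the isolator

### The arm

A 7-joint arm with a two-finger parallel gripper is mounted at the origin on a cart in front of the work surface, level with it; the furniture and walls round the work are solid. World frame = base frame: x ahead of the robot, y to its left, z up, the work surface at z = 0. Lengths are in m, angles in rad, forces in N, time in s.
With the tool pointing down it reaches from about 0.425 to 0.925 m from the base axis. Payload 6.8 kg.
Tool frame: the origin (TCP) lies on the centre line of the jaws, within the pads' length; the fingertips stand bot.tip_reach ahead of it and the grasp point (between the pads) lies 3 mm ahead of it (bot.tip_reach is the distance from the TCP to the fingertips, in m); z points along the fingers, y is the line along which they close (so a half turn about z gives the same grasp; the last joint's range is limited). The gripper opens to 85 mm and grips with 20 to 120 N. Pads are 22 mm wide; open, the fingers measure 114 mm over their backs; the gripper's body (76 mm by 85 mm) begins 54 mm behind the grasp point. The pads swing forward as they close: fully open they stand 13 mm farther back than shut.
Start: joints at [1.228, 0.477, 0.022, 1.555, -0.011, 1.109, -0.083], TCP at [0.157, -0.656, 0.253] pointing down, gripper open.
Joint ranges: [-2.96, 2.96], [-0.34, 2.1], [-1.41, 1.46], [0.24, 2.44], [-1.37, 4.51], [0.17, 1.92], [-2.96, 2.96]. Speed limits (rad/s): [2.39, 2.39, 3.14, 3.14, 3.14, 3.14, 3.14].

### API

Orientations are given as a unit quaternion [w, x, y, z].
In Python, from station import bot gives the robot as it stands.
- The arm moves only by the tool jog_arm, never from a script. Its argument "deltas" is a list of rows, each a list of 7 numbers: the shift along the world's x, y, z in m, then the turn, a rotation vector about the world's x, y, z in rad, then the opening, from 0 (shut) to 1 (fully open). In form: [[x, y, z, rx, ry, rz, grip], ...]. A call has 1 to 10 rows; each row shifts and turns the commanded pose from where the row before left it; what a row does not reach is not made up. A row lasts 1/10 s, in which the tool goes at most 50 mm and 8.59 degrees, less where a joint would pass 70% of its speed; a pose out of reach is approached as far as the arm can. A call with a gripper value outside its range is refused whole. The fingers move at their own pace and stop on an object; "newtons" is the grip in N (left out, the last holds). Time passes only in rows, so rows that do not move let the fingers close. It gives the time, the measured TCP pose, the force, the opening and the grip force at its end, in the units of the state.
- bot.get_obs(): the state, without advancing time (a new reading comes with each control period).
- bot.read_camera(name): name is "scene" or "top" or "wrist"; returns a dict with "img" (480x640x3 uint8, red, green, blue), "K" (3x3 intrinsics, pixels), "eye" and "attitude" of the camera in the world. Camera axes: x right, y down, z forward; pixel columns grow to the right and rows downward; lengths in m; the calibration is good to about 2 mm. A picture is of the moment at which its call begins. There is no depth.
- bot.hand_in(): hands the job in; it is judged then, once.
The state is a dict: "t": time; "q": joint angles; "joint_vel": joint speeds; "joint_torque": joint torques, N m; "eef_pos": TCP position; "tool_rot": TCP orientation; "contact_force": force on the tool from outside, world axes, zero at the start; "torque": the same for the moment, N m; "gripper_width": opening from 0.0 (shut) to 1.0 (fully open); "grasp_force": force on a finger pad.
Only numpy, scipy, OpenCV 4.12 (cv2) and the standard library are available. Lean on these libraries where they do the work, as an engineer would, in place of code of your own. Each camera call takes 0.05 s, during which the arm holds its last target. There are 200 camera calls.

### The job

Push the tall battery pack across the worktop into its charging dock until it is fully home and the side latch has snapped in, then push the red isolator lever over to its other end to switch the charger on. The pack is top-heavy: push it only low down, against its wide black foot, never on the upright case, and do not tip, grip or lift it. Leave the lever alone until the pack is latched, and do not disturb the other things on the bench.

Things in the scene. Friction and masses are not known exactly. Their poses are not given: they have to be found in the camera images.
- pack: Loose battery pack, 1.5 kg (1.2 to 1.8). Origin: centre of its underside; own +x leads into the dock. Black foot 120 mm long (x) x 104 wide (y) x 34 high; on it an upright graphite case with orange corners, 90 x 76 mm, up to 149 mm above the bench, set back 24 mm from the heel, 6 from the front and 14 from each side of the foot.
- pack_heel (a point): Centre of the foot's heel, the face to push (own x = -60 mm, orange strip), 17 mm above the bench. Axes as the pack's. Friction on the bench is about 0.6 (0.5 to 0.7): sliding the pack takes about 9 N, seating it in the dock up to about 25 N.
- pack_case: The upright case of the pack, fixed on its foot, same origin and axes as pack; it must not be pushed.
- dock: Aluminium charging dock fixed to the bench. Origin: on the bench, where the centre of the latched pack's foot stands. Own +x: the way the pack slides in; z up. Guide rails, 34 mm high (43 with the lips that reach 10 mm in over the foot's edges), run from own x = -35 to +75 mm with inner faces at own y = +-55 mm: 3 mm play each side. The pack stays on the bench.
- dock_mouth (a point): On the bench at the dock's open end (own x = -75 mm, y = 0; axes as the dock's). Here the flared lead-ins, 34 mm high, are 168 mm apart inside; they narrow to the rails, 110 mm apart, 40 mm further in.
- head_face (a point): Middle of the face of the grey contact head, 17 mm above the bench (axes as the dock's). The face stops the foot 2.5 mm past the latched place. The head reaches 71 mm beyond it, is 142 mm wide and 62 mm high, and carries the isolator lever.
- latch_bolt (a joint): Sprung latch bolt (2 to 5 N) in the rail on the dock's own +y side, in a black housing with a red-tipped tail; slanted entry face. 0 = fully out (at rest, or snapped into the notch in the pack's foot); grows in m as the passing foot presses it back (3 to 9 mm). It snaps back to 0 when the pack is home (pack origin at dock own x = 0 to 2.5 mm).
- contact_pair (a joint): Two sprung brass contacts in the face of the contact head; 0 = fully out, grows in m as the pack presses them in; about 0.008 with the pack latched (5 N).
- isolator_arm (a joint): Isolator lever on top of the contact head, hinged about a line along the dock's own x at dock own x = 102 mm, y = 0, 83 mm above the bench. 0 = off (leans 0.6 rad to the dock's own +y side), 1.2 rad = on (leans 0.6 rad to own -y). It stays where it is left and takes 1 to 2 N at its end.
- isolator_grip (a point): Centre of the rounded end of the red lever grip (19 mm thick, outer half of the lever), 66 mm from its hinge line.
- plug_adaptor: Bystander: black plug adaptor standing with its pins up, 41 x 41 x 60 mm, origin at its underside.
- solder_reel: Bystander: solder reel standing on its flange, 56 x 56 x 44 mm, origin at its underside.
- banana_plug: Bystander: red banana plug standing upright, 14 x 14 x 56 mm, origin at its underside.
- croc_clip: Bystander: small teal crocodile clip lying flat, 11 x 47 x 12 mm, origin at its underside.

How it is judged:
By the outcome, as a careful person would: the job done as asked, in the order asked, and still so for the second after the job is handed in, with the robot touching nothing.
It also fails if it takes over 61 s, if anything falls off the work surface, if the arm or the gripper's body presses on something with over 40 N, if the wrist force passes 120 N, or if a joint passes its speed limit or range.

## Working session

There is one attempt and no reset: what is moved stays moved. The work goes in short steps, Python scripts to look and compute and a tool call to move; the robot and the scene stay as the last step left them, time stands still between calls to the robot, and variables do not carry over. Pictures are saved under pics/ and viewed, at most 10 in all, crops included, and the job is handed in when it is done.

Besides the shell and the picture viewer there is one more tool, called in YAML: its name, and indented under it one key for each argument. jog_arm: Moves the arm, as the interface text tells. Its arguments: {"type":"object","properties":{"deltas":{"type":"array"},"newtons":{"type":"number"}},"required":["deltas"]}

```bash
mkdir -p pics
python3 - <<'E'
from station import bot
import cv2
print(bot.get_obs(), bot.tip_reach)
for n in ("scene","top"):
    c=bot.read_camera(n); cv2.imwrite(f"pics/{n}0.png",c["img"][:,:,::-1]); print(n,c["K"],c["eye"],c["attitude"])
E
```

```text
{'t': 0.0, 'q': array([ 1.22787146,  0.47780441,  0.02235876,  1.55646076, -0.01152627,
        1.10930533, -0.08307254]), 'joint_vel': array([ 0.00244601, -0.00127386,  0.00062581, -0.00193752,  0.00187141,
        0.00116268, -0.00021205]), 'joint_torque': array([ 2.59926992e-04, -5.96443105e+01,  1.60818391e+00, -2.81197947e+01,
        1.26687690e-02,  9.37254808e-03, -8.01745784e-06]), 'eef_pos': array([ 0.15690724, -0.65593465,  0.25231923]), 'tool_rot': array([-9.09189005e-04,  9.93113459e-01,  1.17152902e-01, -1.69271313e-04]), 'contact_force': array([ 1.08074241, -0.89026288, -0.11515682]), 'torque': array([-0.01656203,  0.08573831, -0.0036172 ]), 'grasp_force': 0.0, 'gripper_width': 0.9951430842827516} 0.022
scene [[542.78942846   0.         316.72648235]
 [  0.         542.78942846 245.19745259]
 [  0.           0.           1.        ]] [0.01578983 0.37147551 0.69721627] [ 0.18087098 -0.38399823  0.81764245 -0.38896256]
top [[504.29000887   0.         322.45850358]
 [  0.         504.29000887 250.0472177 ]
 [  0.           0.           1.        ]] [ 0.4561596  -0.06777033  1.03227613] [ 0.02962703 -0.70196187  0.71028196 -0.04325872]
```

View pics/scene0.png

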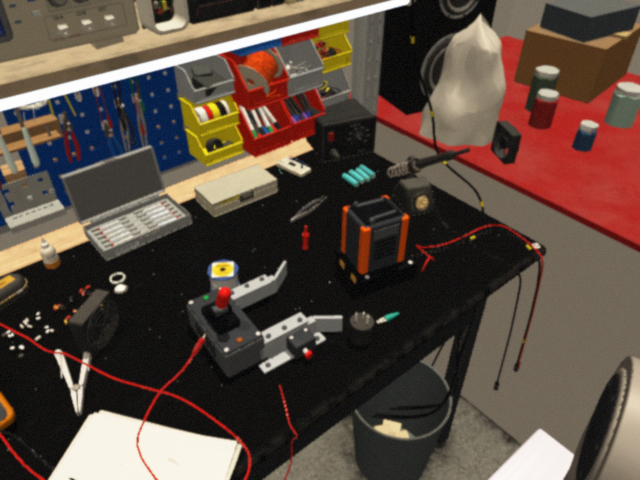

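View pics/top0.png

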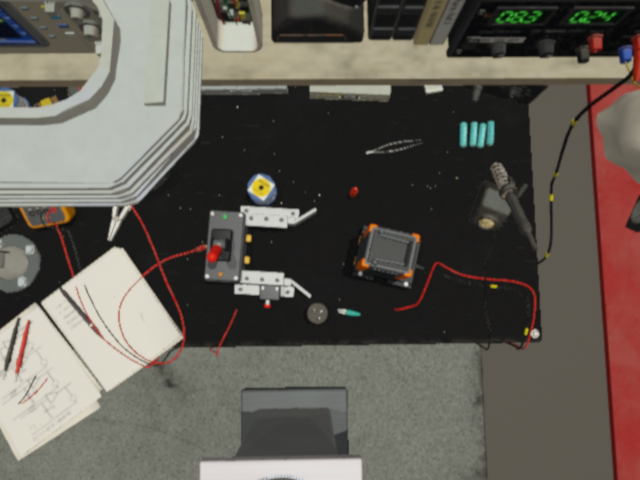

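The scene picture shows the dock (head at about 225,330, its mouth opening right), the pack at (375,245) and the lever at (222,297). The top picture shows the dock head at (227,245), the rails at (268,215) and (265,285), the pack at (388,255), the reel at (262,188), the banana plug at (353,191), the adaptor at (317,313) and the clip at (349,313).

Run:
```python
import cv2
im=cv2.imread("pics/top0.png")[170:335,195:440]
cv2.imwrite("pics/crop0.png",cv2.resize(cv2.convertScaleAbs(im,alpha=1.6,beta=25),None,fx=3.2,fy=3.2,interpolation=cv2.INTER_CUBIC))
```

```text
(no output)
```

View pics/crop0.png

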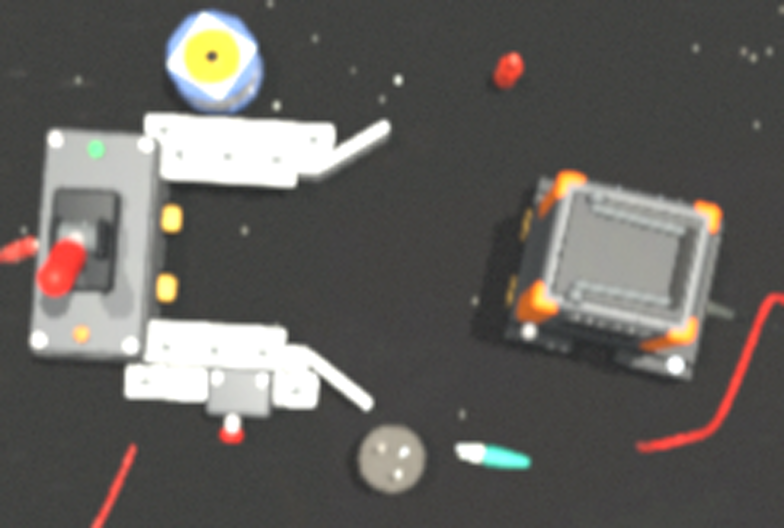

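The crop shows the head top corners at (48,132), (157,135), (140,355) and (33,352). The foot corners are at (690,377), (508,335) and (540,178), with brass pads on the left. The case top corners are at (563,172), (720,208), (690,345) and (523,310).

```bash
cat > h.py <<'E'
import numpy as np
from scipy.spatial.transform import Rotation as R
TOP=dict(K=np.array([[504.29,0,322.4585],[0,504.29,250.0472],[0,0,1]]),eye=np.array([0.4561596,-0.06777033,1.03227613]),attitude=[0.02962703,-0.70196187,0.71028196,-0.04325872])
def rot(c): return R.from_quat(np.asarray(c["attitude"]),scalar_first=True).as_matrix()
def ray(c,uv,z):
    d=rot(c)@np.linalg.inv(c["K"])@[uv[0],uv[1],1]; return c["eye"]+d*(z-c["eye"][2])/d[2]
def proj(c,p):
    q=c["K"]@(rot(c).T@(np.asarray(p)-c["eye"])); return q[:2]/q[2]
def crop(u,v): return (195+(u+.5)/3.2-.5,170+(v+.5)/3.2-.5)
E
python3 - <<'E'
from h import *
def g(n,pts,z):
    P=np.array([ray(TOP,crop(*p),z)[:2] for p in pts]); print(n,P.round(4).tolist(),P.mean(0).round(4))
    for i in range(len(P)-1): d=P[i+1]-P[i]; print("  len",np.hypot(*d).round(4),"deg",np.degrees(np.arctan2(d[1],d[0])).round(1))
g("head",[(48,132),(157,135),(140,355),(33,352),(48,132)][:5],.062)
g("railtop +/-",[(146,113),(335,127)],.043)
g("railinner upper edge",[(160,178),(297,187)],.043)
g("railinner lower",[(147,321),(285,330)],.043)
g("flaretips",[(388,126),(370,406)],.034)
g("foot",[(690,377),(508,335),(540,178)],.034)
g("case",[(563,172),(720,208),(690,345),(523,310),(563,172)],.149)
g("adaptor",[(392,458)],.05); g("clip",[(458,450),(530,460)],.006); g("banana",[(509,70)],.05);g("reel",[(212,60)],.04)
g("lever end",[(58,278)],.135)
g("latch tail",[(231,438)],.02)
E
```

```text
head [[0.6353, 0.131], [0.6328, 0.065], [0.4994, 0.0747], [0.5019, 0.1386], [0.6353, 0.131]] [0.5809 0.1081]
  len 0.066 deg -92.1
  len 0.1338 deg 175.8
  len 0.0639 deg 87.7
  len 0.1336 deg -3.3
railtop +/- [[0.6501, 0.0745], [0.6403, -0.0426]] [0.6452 0.0159]
  len 0.1175 deg -94.8
railinner upper edge [[0.6093, 0.0657], [0.6029, -0.0188]] [0.6061 0.0234]
  len 0.0848 deg -94.4
railinner lower [[0.5209, 0.0733], [0.5145, -0.011]] [0.5177 0.0312]
  len 0.0846 deg -94.4
flaretips [[0.6423, -0.0756], [0.4675, -0.0625]] [ 0.5549 -0.0691]
  len 0.1752 deg 175.7
foot [[0.4829, -0.2608], [0.5103, -0.1485], [0.6084, -0.1704]] [ 0.5339 -0.1932]
  len 0.1156 deg 76.3
  len 0.1005 deg -12.6
case [[0.5941, -0.1714], [0.5731, -0.2581], [0.4974, -0.2391], [0.5177, -0.1477], [0.5941, -0.1714]] [ 0.5552 -0.1976]
  len 0.0892 deg -103.6
  len 0.078 deg 165.9
  len 0.0937 deg 77.5
  len 0.08 deg -17.3
adaptor [[0.4359, -0.0756]] [ 0.4359 -0.0756]
clip [[0.4395, -0.1177], [0.4326, -0.1631]] [ 0.436  -0.1404]
  len 0.046 deg -98.6
banana [[0.6738, -0.1509]] [ 0.6738 -0.1509]
reel [[0.684, 0.0339]] [0.684  0.0339]
lever end [[0.5394, 0.1097]] [0.5394 0.1097]
latch tail [[0.4489, 0.0242]] [0.4489 0.0242]
```

```bash
cat >> h.py <<'E'
def tri(c1,p1,c2,p2):
    A=[];b=[]
    for c,p in((c1,p1),(c2,p2)):
        d=rot(c)@np.linalg.inv(c["K"])@[p[0],p[1],1]; d/=np.linalg.norm(d); M=np.eye(3)-np.outer(d,d); A.append(M);b.append(M@c["eye"])
    return np.linalg.lstsq(np.vstack(A),np.hstack(b),rcond=None)[0]
SC=dict(K=np.array([[542.789,0,316.7265],[0,542.789,245.1975],[0,0,1]]),eye=np.array([0.01578983,0.37147551,0.69721627]),attitude=[0.18087098,-0.38399823,0.81764245,-0.38896256])
E
python3 - <<'E'
from h import *
print(tri(TOP,(497,170),SC,(390,170)),tri(TOP,(535,248),SC,(468,150)), tri(TOP,(487,223),SC,(421,203)))
print(tri(TOP,crop(58,275),SC,(224,293)))
for p in [(478,185),(505,225),(535,330)]: print(ray(TOP,p,0))
# foot corners near bench: bottom front corner in scene etc
E
```

```text
[ 0.71630141 -0.43383508  0.05687895] [ 0.54399304 -0.45115456  0.17599742] [ 0.61210101 -0.42129886  0.02808217]
[0.54074379 0.10878542 0.14039346]
[ 0.69657405 -0.4165715   0.        ]
[ 0.61122363 -0.4693593   0.        ]
[ 0.39415598 -0.52011919  0.        ]
```

jog_arm:
  deltas:
    - [0.035, 0.025, 0, 0, 0, 0.12, 0.7]
    - [0.035, 0.025, 0, 0, 0, 0.12, 0.7]
    - [0.035, 0.025, 0, 0, 0, 0.12, 0.7]
    - [0.035, 0.025, 0, 0, 0, 0.12, 0.7]
    - [0.035, 0.025, 0, 0, 0, 0.12, 0.7]
    - [0.035, 0.025, 0, 0, 0, 0.12, 0.7]
    - [0.035, 0.025, 0, 0, 0, 0.12, 0.7]
    - [0.035, 0.025, 0, 0, 0, 0.12, 0.7]
    - [0.035, 0.025, 0, 0, 0, 0.14, 0.7]
    - [0, 0, 0, 0, 0, 0, 0.7]

```text
t: 1.1
eef_pos: [0.4783, -0.4249, 0.2531]
tool_rot: [-0.0, 0.781, 0.624, 0.003]
contact_force: [0.2, 0.2, 1.2]
gripper_width: 0.701
grasp_force: 0.0
```

jog_arm:
  deltas:
    - [0.02, 0.03, 0, 0.1265, -0.0305, -0.007, 0.7]
    - [0.02, 0.03, 0, 0.1265, -0.0305, -0.007, 0.7]
    - [0, 0, 0, 0, 0, 0, 0.7]

```text
t: 1.4
eef_pos: [0.5128, -0.3701, 0.252]
tool_rot: [-0.082, 0.783, 0.608, 0.103]
contact_force: [-1.2, 0.1, -0.0]
gripper_width: 0.7
grasp_force: 0.0
```

Run:
```python
from station import bot
import cv2,pickle
o=bot.get_obs(); print(o["eef_pos"],o["tool_rot"])
c=bot.read_camera("wrist"); cv2.imwrite("pics/w1.png",cv2.convertScaleAbs(c["img"][:,:,::-1],alpha=1.5,beta=20)); pickle.dump(c,open("w1.pkl","wb")); print(c["eye"],c["attitude"])
```

```text
[ 0.51276385 -0.37013184  0.25204776] [-0.08236194  0.7828275   0.60802207  0.10347357]
[ 0.52470663 -0.32340481  0.39021288] [ 0.0309429   0.99173888 -0.12437454 -0.00524525]
```

View pics/w1.png

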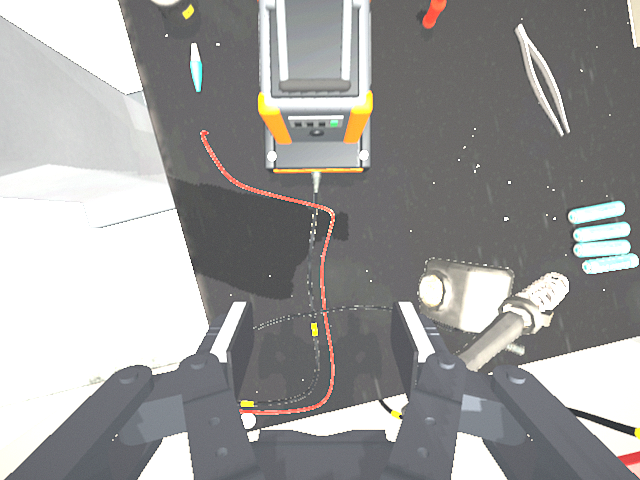

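The wrist picture shows the foot's heel edge with its orange strip from about (266,169) to (370,169). A cable leaves the heel at (316,180), and the soldering iron stands at (530,300). I'll ray-cast the heel.

Run:
```python
from h import *
import pickle,cv2
c=pickle.load(open("w1.pkl","rb")); im=c["img"]
h=cv2.cvtColor(im,cv2.COLOR_RGB2HSV); m=cv2.inRange(h,(8,120,90),(25,255,255)); m[:164]=0;m[176:]=0;m[:,:255]=0;m[:,385:]=0
ys,xs=np.nonzero(m); print(xs.min(),xs.max(),len(xs)); 
p=np.polyfit(xs,ys,1); print(p)
for z in(.034,.03):
  a,b=[ray(c,(x,np.polyval(p,x)-1),z)[:2] for x in (266,370)]
  d=b-a; print(z,a,b,(a+b)/2,np.hypot(*d),np.degrees(np.arctan2(d[1],d[0]))+90)
M=rot(c); T=R.from_quat([-0.0823,0.7828,0.6080,0.1035],scalar_first=True).as_matrix(); print(T.round(3)); print(T.T@(c["eye"]-[.51276,-.37013,.25205]))
```

```text
273 363 372
[-1.40944543e-02  1.74411348e+02]
0.034 [ 0.48270082 -0.26399503] [ 0.58104703 -0.2876476 ] [ 0.53187392 -0.27582131] 0.10115048763100097 76.47701436055135
0.03 [ 0.48222912 -0.2633279 ] [ 0.58167969 -0.28724607] [ 0.5319544  -0.27528699] 0.10228633075924785 76.47701436055137
[[ 0.239  0.969  0.062]
 [ 0.935 -0.247  0.255]
 [ 0.262 -0.003 -0.965]]
[ 0.08275922 -0.00038169 -0.12068849]
```

jog_arm:
  deltas:
    - [0.0065, 0.0335, 0, 0.0425, -0.01, 0.007, 0.7]
    - [0.0065, 0.0335, 0, 0.0425, -0.01, 0.007, 0.7]
    - [0, 0, -0.03, 0, 0, 0, 0.7]
    - [0, 0, -0.03, 0, 0, 0, 0.7]
    - [0, 0, -0.03, 0, 0, 0, 0.7]
    - [0, 0, -0.03, 0, 0, 0, 0.7]
    - [0, 0, 0, 0, 0, 0, 0.7]

```text
t: 2.15
eef_pos: [0.5216, -0.3044, 0.1293]
tool_rot: [-0.111, 0.774, 0.609, 0.133]
contact_force: [-0.4, 0.5, 0.1]
gripper_width: 0.7
grasp_force: 0.0
```

Run:
```python
from station import bot
import cv2
from h import *
o=bot.get_obs(); print(o["eef_pos"],R.from_quat(o["tool_rot"],scalar_first=True).as_matrix().round(3),o["contact_force"])
c=bot.read_camera("wrist"); cv2.imwrite("pics/w2.png",cv2.convertScaleAbs(c["img"][:,:,::-1],alpha=1.5,beta=20))
```

```text
[ 0.52156399 -0.30435647  0.12933133] [[ 0.223  0.972  0.07 ]
 [ 0.913 -0.234  0.333]
 [ 0.34  -0.01  -0.94 ]] [-0.38665671  0.54426713  0.0965639 ]
```

View pics/w2.png

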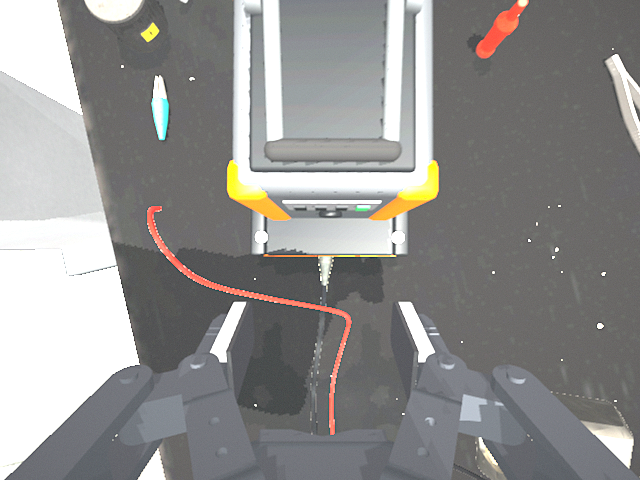

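The fingers straddle the cable. The heel sits at (254–406, 256), and by calibration the tool needs about +4 mm in x. Next I descend.

jog_arm:
  deltas:
    - [0.004, 0, -0.03, 0, 0, 0, 0.7]
    - [0, 0, -0.03, 0, 0, 0, 0.7]
    - [0, 0, -0.02, 0, 0, 0, 0.7]
    - [0, 0, -0.01, 0, 0, 0, 0.7]
    - [0, 0, -0.006, 0, 0, 0, 0.7]
    - [0, 0, 0, 0, 0, 0, 0.7]

```text
t: 2.8
eef_pos: [0.5295, -0.305, 0.0381]
tool_rot: [-0.107, 0.774, 0.61, 0.135]
contact_force: [0.4, -0.4, 0.6]
gripper_width: 0.701
grasp_force: 0.0
```

jog_arm:
  deltas:
    - [-0.002, 0, -0.004, 0, 0, 0, 0.7]
    - [-0.002, 0, -0.002, 0, 0, 0, 0.7]
    - [0, 0, 0, 0, 0, 0, 0.7]

```text
t: 3.1
eef_pos: [0.5246, -0.3047, 0.0315]
tool_rot: [-0.108, 0.774, 0.609, 0.135]
contact_force: [-0.2, -0.9, 0.5]
gripper_width: 0.703
grasp_force: 0.0
```

jog_arm:
  deltas:
    - [0.0015, 0.005, 0, 0, 0, 0, 0.7]
    - [0.0015, 0.005, 0, 0, 0, 0, 0.7]
    - [0.0013, 0.008, 0, 0, 0, 0.0107, 0.7]
    - [0.0013, 0.008, 0, 0, 0, 0.0107, 0.7]
    - [0.0013, 0.008, 0, 0, 0, 0.0107, 0.7]
    - [0.0013, 0.008, 0, 0, 0, 0.0107, 0.7]
    - [0.0013, 0.008, 0, 0, 0, 0.0107, 0.7]
    - [0.0013, 0.005, 0, 0, 0, 0.0107, 0.7]
    - [0, 0, 0, 0, 0, 0, 0.7]

```text
t: 4.0
eef_pos: [0.5365, -0.2509, 0.0315]
tool_rot: [-0.11, 0.754, 0.634, 0.131]
contact_force: [1.3, -5.2, -0.1]
gripper_width: 0.699
grasp_force: 2.1
```

```bash
cat >> h.py <<'E'
def shot(n,name,box=None):
    from station import bot; import cv2,pickle
    c=bot.read_camera(name); im=c["img"][:,:,::-1]
    pickle.dump(c,open(n+".pkl","wb"))
    if box: x0,y0,x1,y1,f=box; im=cv2.resize(im[y0:y1,x0:x1],None,fx=f,fy=f,interpolation=cv2.INTER_CUBIC)
    cv2.imwrite(f"pics/{n}.png",cv2.convertScaleAbs(im,alpha=1.6,beta=25)); o=bot.get_obs(); print(o["t"],o["eef_pos"].round(4),o["contact_force"].round(1)); return c
E
python3 -c "
from h import *
shot('w3','wrist'); o=__import__('station').bot.get_obs(); print(R.from_quat(o['tool_rot'],scalar_first=True).as_matrix().round(3))"
```

```text
4.05 [ 0.5365 -0.2509  0.0315] [ 0.8 -4.4 -0.8]
[[ 0.161  0.985  0.057]
 [ 0.927 -0.171  0.333]
 [ 0.338 -0.    -0.941]]
```

View pics/w3.png

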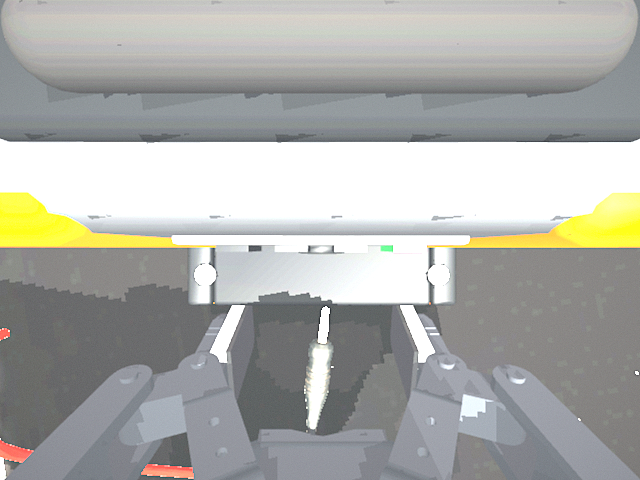

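Both fingertips bear on the heel (edges 190–454 at row 303, tips at 237 and 405), centred and square to it. I'll compute the heel pose and the remaining path.

Run:
```python
from h import *
import pickle
c=pickle.load(open("w3.pkl","rb"))
a,b=[ray(c,p,.034)[:2] for p in((190,303.5),(454,303.5))]; d=b-a
print(a,b,(a+b)/2,np.hypot(*d),np.degrees(np.arctan2(d[1],d[0]))+90)
```

```text
[ 0.48913209 -0.22692334] [ 0.58865908 -0.24417453] [ 0.53889559 -0.23554894] 0.10101101268340741 80.16652485051583
```

jog_arm:
  deltas:
    - [0.0011, 0.008, 0, 0, 0, 0.0096, 0.7]
    - [0.0011, 0.008, 0, 0, 0, 0.0096, 0.7]
    - [0.0011, 0.008, 0, 0, 0, 0.0096, 0.7]
    - [0.0011, 0.008, 0, 0, 0, 0.0096, 0.7]
    - [0.0011, 0.008, 0, 0, 0, 0.0096, 0.7]
    - [0.0011, 0.008, 0, 0, 0, 0.0096, 0.7]
    - [0.0011, 0.008, 0, 0, 0, 0.0096, 0.7]
    - [0.0011, 0.008, 0, 0, 0, 0.0096, 0.7]
    - [0.0011, 0.008, 0, 0, 0, 0.0096, 0.7]
    - [0.0008, 0.006, 0, 0, 0, 0.0096, 0.7]

```text
t: 5.05
eef_pos: [0.5472, -0.174, 0.0315]
tool_rot: [-0.116, 0.723, 0.669, 0.125]
contact_force: [-1.4, -8.8, 1.2]
gripper_width: 0.7
grasp_force: 4.5
```

jog_arm:
  deltas:
    - [0, 0, 0, 0, 0, 0, 0.7]

```text
t: 5.15
eef_pos: [0.5473, -0.1725, 0.0315]
tool_rot: [-0.117, 0.722, 0.67, 0.126]
contact_force: [1.4, -4.1, -1.2]
gripper_width: 0.703
grasp_force: 2.0
```

Run:
```python
from h import *
c=shot('w4','wrist'); shot('t4','top',(195,170,440,335,3.2))
from station import bot
o=bot.get_obs(); print(R.from_quat(o['tool_rot'],scalar_first=True).as_matrix().round(3))
im=c["img"]
# heel row along three columns between fingers: last bright row of foot
g=im.astype(int).sum(2)
for u in (270,300,350,380): 
    col=g[285:325,u]; print(u,285+np.argmin(np.diff(col)),np.diff(col).min())
```

```text
5.2 [ 0.5473 -0.1725  0.0315] [ 1.9 -4.4 -0.8]
5.25 [ 0.5473 -0.1724  0.0315] [ 0.7 -4.6 -0.3]
[[ 0.072  0.997  0.025]
 [ 0.938 -0.076  0.338]
 [ 0.339 -0.001 -0.941]]
270 296 -155
300 289 -168
350 302 -85
380 302 -89
```

View pics/t4.png

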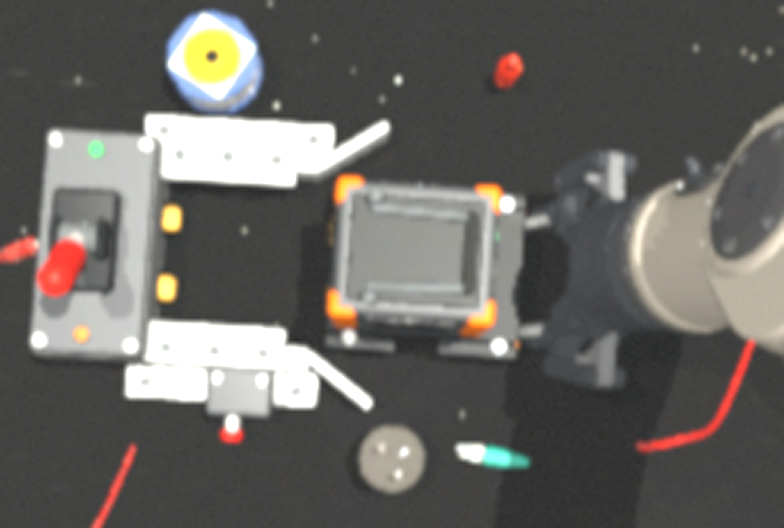

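The top picture shows the pack square at the mouth (foot heel corners about (522,192) and (518,357)). It is centred on the dock axis within 1–2 mm, and the bystanders are untouched. I'll push straight in.

jog_arm:
  deltas:
    - [0.0006, 0.008, 0, 0, 0, 0, 0.7]
    - [0.0006, 0.008, 0, 0, 0, 0, 0.7]
    - [0.0006, 0.008, 0, 0, 0, 0, 0.7]
    - [0.0006, 0.008, 0, 0, 0, 0, 0.7]
    - [0.0006, 0.008, 0, 0, 0, 0, 0.7]
    - [0.0006, 0.008, 0, 0, 0, 0, 0.7]
    - [0.0006, 0.008, 0, 0, 0, 0, 0.7]
    - [0.0004, 0.005, 0, 0, 0, 0, 0.7]

```text
t: 6.05
eef_pos: [0.553, -0.1174, 0.0315]
tool_rot: [-0.113, 0.724, 0.669, 0.125]
contact_force: [-1.5, -27.0, 8.5]
gripper_width: 0.704
grasp_force: 14.1
```

jog_arm:
  deltas:
    - [0.0004, 0.005, 0, 0, 0, 0, 0.7]
    - [0.0004, 0.005, 0, 0, 0, 0, 0.7]
    - [0.0003, 0.004, 0, 0, 0, 0, 0.7]
    - [0.0003, 0.004, 0, 0, 0, 0, 0.7]
    - [0.0003, 0.004, 0, 0, 0, 0, 0.7]
    - [0, 0, 0, 0, 0, 0, 0.7]

```text
t: 6.65
eef_pos: [0.5545, -0.091, 0.0315]
tool_rot: [-0.116, 0.723, 0.669, 0.126]
contact_force: [3.8, -8.5, -2.0]
gripper_width: 0.7
grasp_force: 3.7
```

jog_arm:
  deltas:
    - [0.0002, 0.003, 0, 0, 0, 0, 0.7]
    - [0.0002, 0.003, 0, 0, 0, 0, 0.7]
    - [0.0002, 0.003, 0, 0, 0, 0, 0.7]
    - [0.0002, 0.003, 0, 0, 0, 0, 0.7]
    - [0.0002, 0.003, 0, 0, 0, 0, 0.7]
    - [0, 0, 0, 0, 0, 0, 0.7]

```text
t: 7.25
eef_pos: [0.5556, -0.0763, 0.0315]
tool_rot: [-0.116, 0.724, 0.669, 0.126]
contact_force: [4.3, -9.6, -1.5]
gripper_width: 0.699
grasp_force: 4.1
```

jog_arm:
  deltas:
    - [0.0001, 0.002, 0, 0, 0, 0, 0.7]
    - [0.0001, 0.002, 0, 0, 0, 0, 0.7]
    - [0, 0.001, 0, 0, 0, 0, 0.7]
    - [0, 0, 0, 0, 0, 0, 0.7]

```text
t: 7.65
eef_pos: [0.556, -0.0732, 0.0315]
tool_rot: [-0.115, 0.724, 0.668, 0.126]
contact_force: [3.2, -13.5, 0.7]
gripper_width: 0.701
grasp_force: 6.3
```

```bash
python3 -c "
from h import *
shot('t5','top',(195,170,440,335,3.2))"
```

```text
7.7 [ 0.556  -0.0732  0.0315] [  2.9 -13.1   0.3]
```

View pics/t5.png

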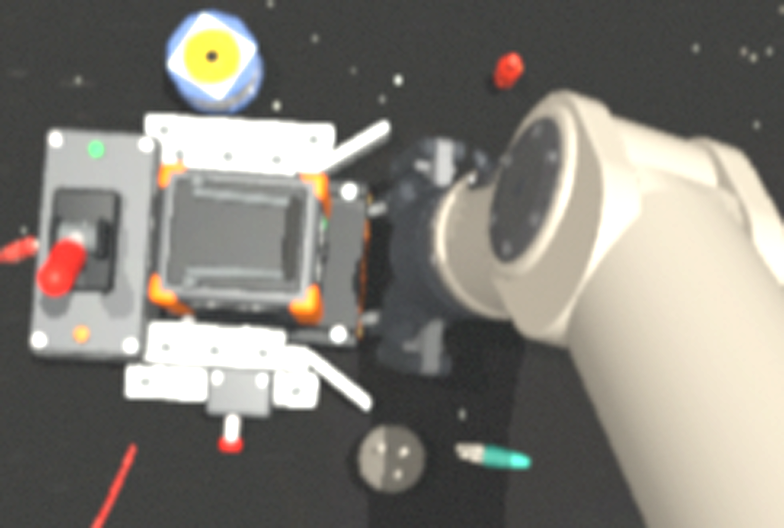

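The latch tail is pushed out (red tip at row 446, at rest 436), so the pack is not home yet. I'll push a few mm more.

jog_arm:
  deltas:
    - [0.0001, 0.0015, 0, 0, 0, 0, 0.7]
    - [0.0001, 0.0015, 0, 0, 0, 0, 0.7]
    - [0.0001, 0.0015, 0, 0, 0, 0, 0.7]
    - [0, 0, 0, 0, 0, 0, 0.7]

```text
t: 8.1
eef_pos: [0.5564, -0.0695, 0.0314]
tool_rot: [-0.114, 0.724, 0.668, 0.126]
contact_force: [2.1, -15.4, 0.9]
gripper_width: 0.699
grasp_force: 7.3
```

```bash
cat >> h.py <<'E'
def tail(n):
    import pickle,cv2
    im=pickle.load(open(n+".pkl","rb"))["img"]; h=cv2.cvtColor(im,cv2.COLOR_RGB2HSV)
    m=(cv2.inRange(h,(0,120,80),(8,255,255))|cv2.inRange(h,(172,120,80),(180,255,255)))[290:320,255:280]
    ys,xs=np.nonzero(m); print(n,len(xs),xs.mean()+255,ys.mean()+290)
E
python3 -c "
from h import *
shot('t6','top',(195,170,440,335,3.2))
for n in ('t4','t5','t6'): tail(n)"
```

```text
8.15 [ 0.5564 -0.0695  0.0315] [  2.8 -14.9   1.2]
t4 27 266.9259259259259 306.0
t5 28 266.4642857142857 308.64285714285717
t6 28 266.35714285714283 308.4642857142857
```

jog_arm:
  deltas:
    - [0.0001, 0.0015, 0, 0, 0, 0, 0.7]
    - [0.0001, 0.0015, 0, 0, 0, 0, 0.7]
    - [0, 0, 0, 0, 0, 0, 0.7]

```text
t: 8.45
eef_pos: [0.5565, -0.0676, 0.0314]
tool_rot: [-0.114, 0.725, 0.668, 0.125]
contact_force: [1.6, -18.2, 3.0]
gripper_width: 0.7
grasp_force: 8.7
```

```bash
python3 -c "
from h import *
shot('t7','top',(195,170,440,335,3.2)); tail('t7')"
```

```text
8.5 [ 0.5565 -0.0676  0.0314] [  1.8 -17.8   3.6]
t7 27 266.9259259259259 306.0
```

The latch tail is back at its rest row (306.0), so the pack has snapped in. I'll retract, and check the height of the lamp-like body at the top left of the top view.

jog_arm:
  deltas:
    - [-0.0004, -0.005, 0, 0, 0, 0, 0.7]
    - [-0.0015, -0.02, 0, 0, 0, 0, 0.7]
    - [-0.002, -0.025, 0, 0, 0, 0, 0.7]
    - [0, -0.02, 0.03, 0, 0, 0, 0.7]
    - [0, 0, 0.045, -0.087, 0.007, 0, 0.5]
    - [0, 0, 0.045, -0.087, 0.007, 0, 0]
    - [0, 0, 0.045, -0.087, 0.006, 0, 0]
    - [0, 0, 0.045, -0.087, 0.006, 0, 0]
    - [0, 0, 0, 0, 0, 0, 0]

```text
t: 9.4
eef_pos: [0.5544, -0.1263, 0.2484]
tool_rot: [0.004, 0.731, 0.682, 0.002]
contact_force: [1.1, 0.6, -0.3]
gripper_width: 0.0
grasp_force: 0.0
```

Run:
```python
from h import *
shot('t8','top',(195,170,440,335,3.2)); tail('t8'); shot('s8','scene',(110,180,430,420,2.4))
for p in [(130,200),(200,90),(195,130),(70,200)]:
  for z in (.3,.5,.7,.85): P=ray(TOP,p,z); print(p,z,P.round(2),proj(SC,P).round(0),(rot(SC).T@(P-SC["eye"]))[2].round(2))
```

```text
9.45 [ 0.5525 -0.1276  0.2449] [-0.3  0.2 -0.8]
t8 22 266.8636363636364 305.6363636363636
9.5 [ 0.5509 -0.1288  0.2424] [ 0.1 -0.2 -1.1]
(130, 200) 0.3 [0.61 0.2  0.3 ] [122. 205.] 0.69
(130, 200) 0.5 [0.57 0.13 0.5 ] [161.  42.] 0.57
(130, 200) 0.7 [0.53 0.05 0.7 ] [ 221. -202.] 0.46
(130, 200) 0.85 [ 0.49 -0.    0.85] [ 289. -484.] 0.37
(200, 90) 0.3 [0.78 0.1  0.3 ] [137. 134.] 0.84
(200, 90) 0.5 [0.69 0.05 0.5 ] [169.   4.] 0.68
(200, 90) 0.7 [0.6  0.01 0.7 ] [ 219. -202.] 0.53
(200, 90) 0.85 [ 0.54 -0.03  0.85] [ 282. -458.] 0.41
(195, 130) 0.3 [0.71 0.11 0.3 ] [152. 150.] 0.8
(195, 130) 0.5 [0.64 0.06 0.5 ] [183.  13.] 0.65
(195, 130) 0.7 [0.57 0.01 0.7 ] [ 232. -202.] 0.51
(195, 130) 0.85 [ 0.52 -0.02  0.85] [ 293. -465.] 0.4
(70, 200) 0.3 [0.61 0.29 0.3 ] [ 52. 232.] 0.65
(70, 200) 0.5 [0.57 0.19 0.5 ] [104.  56.] 0.54
(70, 200) 0.7 [0.53 0.09 0.7 ] [ 179. -202.] 0.44
(70, 200) 0.85 [0.49 0.02 0.85] [ 263. -493.] 0.36
```

View pics/s8.png

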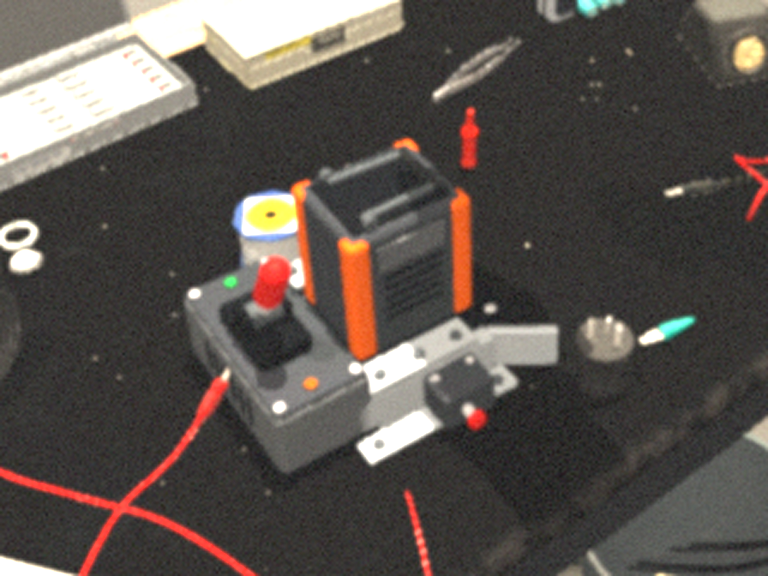

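The scene picture shows the pack seated in the dock, upright, with the latch tail in (475,417 in the crop). The lever is still off, with its red end at (275,268), and the bystanders are in place. Next is the lever.

jog_arm:
  deltas:
    - [-0.015, 0.03, 0, 0, 0, 0, 0]
    - [-0.015, 0.03, 0, 0, 0, 0, 0]
    - [-0.015, 0.035, 0, 0, 0, 0, 0]
    - [-0.015, 0.035, 0, 0, 0, 0, 0]
    - [-0.015, 0.035, 0, 0, 0, 0, 0]
    - [0, 0.035, 0, 0, 0, 0, 0]
    - [0, 0.035, 0, 0, 0, 0, 0]
    - [0, 0, 0, 0, 0, 0, 0]

```text
t: 10.3
eef_pos: [0.4738, 0.1087, 0.2398]
tool_rot: [-0.003, 0.731, 0.682, -0.002]
contact_force: [0.2, -0.2, -0.1]
gripper_width: -0.001
grasp_force: 0.0
```

jog_arm:
  deltas:
    - [0, 0, -0.03, 0, 0, 0, 0]
    - [0, 0, -0.03, 0, 0, 0, 0]
    - [0, 0, -0.025, 0, 0, 0, 0]
    - [0, 0, -0.013, 0, 0, 0, 0]
    - [0, 0, 0, 0, 0, 0, 0]
    - [0, 0, 0, 0, 0, 0, 0]

```text
t: 10.9
eef_pos: [0.4757, 0.1038, 0.1434]
tool_rot: [-0.001, 0.734, 0.679, -0.001]
contact_force: [-0.2, 0.6, 0.9]
gripper_width: 0.001
grasp_force: 0.0
```

jog_arm:
  deltas:
    - [0.01, 0.005, 0, 0, 0, 0, 0]
    - [0.01, 0, 0, 0, 0, 0, 0]
    - [0.01, 0, 0, 0, 0, 0, 0]
    - [0.008, -0.0005, 0, 0, 0, 0, 0]
    - [0.008, -0.0005, 0, 0, 0, 0, 0]
    - [0.008, -0.0005, 0, 0, 0, 0, 0]
    - [0.008, -0.0005, 0, 0, 0, 0, 0]
    - [0.008, -0.0005, 0, 0, 0, 0, 0]
    - [0.008, -0.0005, 0, 0, 0, 0, 0]
    - [0, 0, 0, 0, 0, 0, 0]

```text
t: 11.9
eef_pos: [0.5551, 0.1059, 0.1433]
tool_rot: [-0.0, 0.734, 0.679, -0.001]
contact_force: [-0.3, -0.5, 0.1]
gripper_width: 0.002
grasp_force: 0.0
```

jog_arm:
  deltas:
    - [0.006, -0.0005, 0, 0, 0, 0, 0]
    - [0.006, -0.0005, 0, 0, 0, 0, 0]
    - [0.005, 0, 0, 0, 0, 0, 0]
    - [0, 0, 0, 0, 0, 0, 0]

```text
t: 12.3
eef_pos: [0.5715, 0.1049, 0.1433]
tool_rot: [-0.0, 0.734, 0.679, -0.001]
contact_force: [0.0, 0.6, -0.0]
gripper_width: -0.004
grasp_force: 0.0
```

jog_arm:
  deltas:
    - [0.003, 0, 0, 0, 0, 0, 0]
    - [0.003, 0, 0, 0, 0, 0, 0]
    - [0.002, 0, 0, 0, 0, 0, 0]
    - [0.002, 0, 0, 0, 0, 0, 0]

```text
t: 12.7
eef_pos: [0.5784, 0.105, 0.1429]
tool_rot: [-0.002, 0.734, 0.68, -0.003]
contact_force: [-12.9, -0.0, 7.3]
gripper_width: -0.004
grasp_force: 7.1
```

```bash
python3 -c "
from h import *
shot('s9','scene',(110,150,430,390,2.4))"
```

```text
12.75 [0.5783 0.105  0.1429] [-8.9 -0.5  5.8]
```

View pics/s9.png

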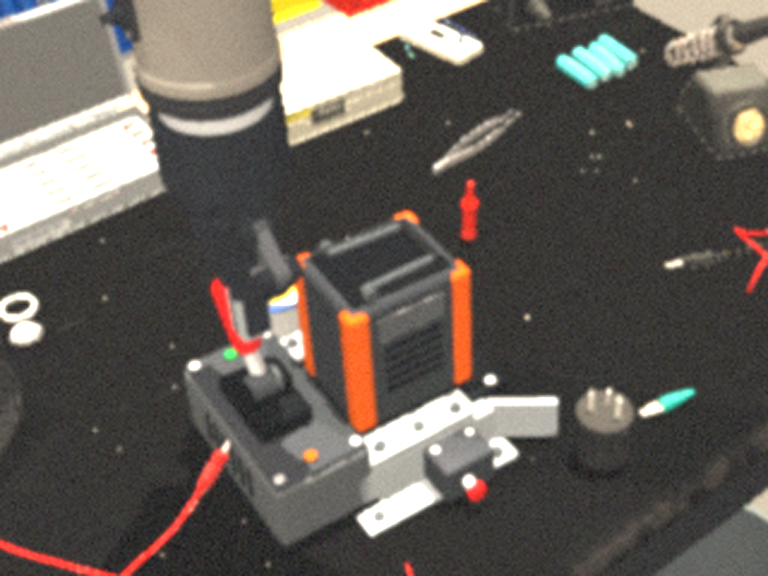

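The lever leans to the far side behind the fingers and sits hard on its stop (12.9 N). The pack is still seated. I'll back off, lift and check.

jog_arm:
  deltas:
    - [-0.01, 0, 0, 0, 0, 0, 0]
    - [-0.02, 0, 0, 0, 0, 0, 0]
    - [-0.03, 0, 0, 0, 0, 0, 0]
    - [-0.03, 0, 0.02, 0, 0, 0, 0]
    - [0, 0, 0.04, 0, 0, 0, 0]
    - [0, -0.01, 0.04, 0, 0, 0, 0]
    - [0, -0.04, 0, 0, 0, 0, 0]
    - [0, -0.04, 0, 0, 0, 0, 0]
    - [0, -0.04, 0, 0, 0, 0, 0]
    - [0, 0, 0, 0, 0, 0, 0]

```text
t: 13.75
eef_pos: [0.4906, -0.0313, 0.2435]
tool_rot: [0.001, 0.737, 0.676, -0.002]
contact_force: [0.5, 0.3, -0.3]
gripper_width: 0.0
grasp_force: 0.0
```

Run:
```python
from h import *
import cv2
c=shot('s10','scene'); t=shot('t10','top'); tail('t10')
u=[]
for k in(c,t):
    h=cv2.cvtColor(k["img"],cv2.COLOR_RGB2HSV); m=cv2.inRange(h,(0,130,80),(7,255,255))|cv2.inRange(h,(173,130,80),(180,255,255))
    n,_,s,ce=cv2.connectedComponentsWithStats(m)
    x0,x1,y0,y1=(190,260,250,310) if k is c else (200,250,215,280)
    L=[(s[i,4],ce[i].round(1).tolist(),s[i,:4].tolist()) for i in range(1,n) if x0<ce[i][0]<x1 and y0<ce[i][1]<y1 and s[i,4]>15]; print(L); u.append(max(L)[1])
print(tri(c,u[0],t,u[1]))
```

```text
13.8 [ 0.4908 -0.0281  0.2435] [0.6 0.8 0.4]
13.85 [ 0.4909 -0.0258  0.2436] [-0.4  0.2  0.4]
t10 0 nan nan
[(np.int32(413), [207.7, 280.3], [198, 263, 21, 35])]
[(np.int32(164), [215.3, 223.5], [210, 215, 12, 22])]
[0.59942314 0.10635695 0.12275274]h.py:26: RuntimeWarning: Mean of empty slice.
  ys,xs=np.nonzero(m); print(n,len(xs),xs.mean()+255,ys.mean()+290)
  ret = ret.dtype.type(ret / rcount)
```

jog_arm:
  deltas:
    - [-0.01, -0.05, 0, 0, 0, 0, 0]
    - [-0.01, -0.05, 0, 0, 0, 0, 0]
    - [0, -0.05, 0, 0, 0, 0, 0]
    - [0, -0.05, 0, 0, 0, 0, 0]
    - [0, 0, 0, 0, 0, 0, 0]
    - [0, 0, 0, 0, 0, 0, 0]

```text
t: 14.45
eef_pos: [0.4716, -0.2226, 0.2432]
tool_rot: [-0.0, 0.734, 0.679, -0.001]
contact_force: [0.7, 1.0, 0.1]
gripper_width: -0.001
grasp_force: 0.0
```

```bash
python3 -c "
from h import *
from station import bot
shot('t11','top'); tail('t11'); tail('t8'); print(bot.hand_in())"
```

```text
14.5 [ 0.4718 -0.2212  0.2433] [0.4 0.2 0.4]
t11 27 266.9259259259259 306.0
t8 22 266.8636363636364 305.6363636363636
the job is handed in; nothing more can be done
None
```

The pack is home in the dock with the latch snapped in, the isolator lever was then pushed over to on, the bystanders looked undisturbed in the views I checked, and the job was handed in at 14.5 s.

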